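Start the duplicator on the thick drive

TASK

On the drive duplicator, lightly press down the key in front of the bay that holds the thick drive until it is fully down and stays down, then press the long start bar fully down and let it spring back up. Press no other key, use a light touch, and do not grasp, lift or shift the drives or anything else on the bench; finish with the fingers drawn away.

Things in the scene. Friction and masses are not known exactly. Their poses are not given: they have to be found in the camera images.
- dock: drive duplicator, black box fixed to the table, 200 (x) x 320 (y) x 110 mm high; origin under its centre, +x away from its keys (they face the robot). Four bays (slots 105 x 29 mm, 70 mm deep) in its top deck, centres at x +35, y +125, +67, +9, -49 mm (bays 1 to 4), each with a loose drive; which holds the thick one varies. Keys at x -72 and the same y; the start bar ends the row at y -122
- key1 (a joint): how far the key of bay 1 is pressed, m: 0 up, 0.008 fully down. A press of about 2 to 3 N slides it straight down, and it stays down where it is left
- key1_top (a point): centre of the top face of the key of bay 1: a white block 22 x 26 mm, its top 12 mm above the deck when up and 4 mm when down
- key2 (a joint): how far the key of bay 2 is pressed, m: 0 up, 0.008 fully down. A press of about 2 to 3 N slides it straight down, and it stays down where it is left
- key2_top (a point): centre of the top face of the key of bay 2: a white block 22 x 26 mm, its top 12 mm above the deck when up and 4 mm when down
- key3 (a joint): how far the key of bay 3 is pressed, m: 0 up, 0.008 fully down. A press of about 2 to 3 N slides it straight down, and it stays down where it is left
- key3_top (a point): centre of the top face of the key of bay 3: a white block 22 x 26 mm, its top 12 mm above the deck when up and 4 mm when down
- key4 (a joint): how far the key of bay 4 is pressed, m: 0 up, 0.008 fully down. A press of about 2 to 3 N slides it straight down, and it stays down where it is left
- key4_top (a point): centre of the top face of the key of bay 4: a white block 22 x 26 mm, its top 12 mm above the deck when up and 4 mm when down
- start (a joint): how far the start bar is pressed, m: 0 up, 0.008 fully down (about 4 N). It springs back up when let go
- start_top (a point): centre of the top face of the start bar, white, 22 x 56 mm (long along the duplicator's y), its top 12 mm above the deck when up
- thick_mid (a point): centre of the thick drive standing in a bay: a full-size metal drive 102 x 26 x 147 mm tall, rising 77 mm above the deck; this point is half-way up it
- thin_a_mid (a point): middle of a thin drive in another bay: a slim metal drive 70 x 9.5 mm rising about 50 mm above the deck from a black sled 102 x 26 mm sunk in the bay; this point is 60 mm above the bay's floor
- thin_b_mid (a point): middle of a thin drive in another bay: a slim metal drive 70 x 9.5 mm rising about 50 mm above the deck from a black sled 102 x 26 mm sunk in the bay; this point is 60 mm above the bay's floor
- thin_c_mid (a point): middle of a thin drive in another bay: a slim metal drive 70 x 9.5 mm rising about 50 mm above the deck from a black sled 102 x 26 mm sunk in the bay; this point is 60 mm above the bay's floor
- screw_tin: small open steel bowl, 44 mm across, 22 mm high, standing on the duplicator's deck behind the start bar; origin under its centre; leave alone
- driver: screwdriver lying on the table, 170 mm long, about 30 mm thick; leave alone
- mug: white mug, 80 mm across, 92 mm high; origin under its centre; leave alone
- cleaner: white can, 54 mm across, 150 mm high; origin under its centre; leave alone
- spare_drive: a thick drive lying flat on the table, not in any bay, 102 x 147 x 26 mm; origin under its centre; leave alone, it does not count as the drive in the bay
- parts_tray: open grey parts tray with compartments, 120 x 170 x 35 mm; origin under its centre; leave alone
- fan: square black case fan lying flat, 80 x 80 x 25 mm; origin under its centre; leave alone
There are look-alikes about, which are no part of the job. Leave any red look-alike of the part that bears thick_mid alone.

How it is judged:
By the outcome, as a careful person would: the job done as asked, in the order asked, and still so for the second after the job is handed in, with the robot touching nothing.
It also fails if it takes over 45 s, if anything falls off the work surface, if the arm or the gripper's body presses on something with over 40 N, if the wrist force passes 120 N, or if a joint passes its speed limit or range.

ROBOT

A 6-joint arm with a two-finger parallel gripper is mounted at the origin on the work surface. World frame = base frame: x ahead of the robot, y to its left, z up, the work surface at z = 0. Lengths are in mm, angles in degrees, forces in N, time in s.
With the tool pointing down it reaches from about 350 to 850 mm from the base axis. Payload 8.1 kg.
Tool frame: the origin (TCP) lies on the centre line of the jaws, within the pads' length; the fingertips stand r.tip_extent ahead of it and the grasp point (between the pads) lies 8 mm behind it (r.tip_extent is the distance from the TCP to the fingertips, in mm); z points along the fingers, y is the direction in which the jaws open and shut (so a half turn about z gives the same grasp; the last joint's range is limited). The gripper opens to 85 mm and grips with 20 to 120 N. Pads are 22 mm wide; open, the fingers measure 114 mm over their backs; the gripper's body (76 mm by 85 mm) begins 54 mm behind the grasp point. The pads swing forward as they close: fully open they stand 13 mm farther back than shut.
Start: joints at [69.305, 7.471, 85.268, -0, 87.261, -4.893], TCP at [163.368, 577.335, 219.592] pointing down, gripper open.
Joint ranges: [-169.43, 169.43], [-51.17, 129.36], [1.28, 143.12], [-76.62, 256.62], [0, 156.53], [-152.29, 152.29]. Speed limits (degrees/s): [136.94, 136.94, 159.86, 180, 180, 180].

INTERFACE

Orientations are given as [roll, pitch, yaw] about the fixed x, y, z axes, in that order (R = Rz(yaw) Ry(pitch) Rx(roll)).
In Python, from bench import sense, optics, hand_in, spotter, r gives the robot as it stands.
- The arm moves only by the tool apply_moves, never from a script. Its argument "series" is a list of rows, each a list of 3 entries, a list of its own where there are three numbers: the opening, from 0 (shut) to 1 (fully open), then the shift along the world's x, y, z in m, then the turn about the world's z in rad. In form: [[grip, [x, y, z], turn], ...]. A call has 1 to 5 rows; each row is the pose to reach, as a shift and turn from the pose measured when the call began; what a row does not reach only later rows make up. A row lasts 1/8 s, in which the tool goes at most 62.5 mm and 10.7 degrees, less where a joint would pass 70% of its speed; a pose out of reach is approached as far as the arm can. A call with a gripper value outside its range is refused whole. The fingers move at their own pace and stop on an object; "grip_force" is the grip in N (left out, the last holds). Time passes only in rows, so rows that repeat a pose let the fingers close. It gives the time, the measured TCP pose, the force and the opening at its end, in the units of the state.
- sense(): the state, without advancing time (a new reading comes with each control period).
- optics.snapshot(name): name is "scene" or "side" or "wrist"; returns a dict with "color" (420x560x3 uint8, blue, green, red), "intrinsics" (3x3 intrinsics, pixels), "rvec" (rotation vector, rad) and "tvec" (3), from world to camera coordinates, as OpenCV has them. Camera axes: x right, y down, z forward; pixel columns grow to the right and rows downward; lengths in mm; the calibration is good to about 2 mm. A picture is of the moment at which its call begins. There is no depth.
- hand_in(): hands the job in, once; it reports no verdict.
Trained networks look in a picture, given as the dict that the camera call returned (one of the last four; its "shot" number tells which), for a name from the list of things; names that differ only in an ending like _2 or _b are one class to them, and where a whole thing is asked for, a point or a joint stands for the part that bears it (a point fixed in the world has none). Each returns a list of dicts, best first, with "p" (0 to 1); they miss things now and then, are a little off and sometimes report something else, mostly with a low value. They report only what shows in the picture. A call takes as long as a camera call. They do not tell look-alikes from the thing itself.
- spotter.search_frame(picture, query): "xyz" ([x, y, z] in mm, in the coordinates of the camera as it stood for that picture, good to about 4 mm: the middle of the surface that is visible of it).
- spotter.masks_of(picture, query): "mask" (420x560 bool, what is visible of it).
The state is a dict: "time": time; "joint_pos": joint angles; "qd": joint speeds; "joint_efforts": joint torques, N m; "tool_pos": TCP position; "tcp_rot": TCP orientation; "ft_force": force on the tool from outside, world axes, zero at the start; "wrist_torque": the same for the moment, N m; "finger_gap": finger opening in mm.
Only numpy, scipy, OpenCV 4.12 (cv2) and the standard library are available. Lean on these libraries where they do the work, as an engineer would, in place of code of your own. Each camera call takes 0.05 s, during which the arm holds its last target.

## Working session

There is one attempt and no reset: what is moved stays moved. The work goes in short steps, Python scripts to look and compute and a tool call to move; the robot and the scene stay as the last step left them, time stands still between calls to the robot, and variables do not carry over. Pictures are saved under pics/ and viewed, and the job is handed in when it is done.

Besides the shell and the picture viewer there is one more tool, called after "Call:" as a command line: name --argument value ..., lists and objects as JSON in quotes. apply_moves: Moves the arm, as the interface text tells. Its arguments: {"type":"object","properties":{"series":{"type":"array"},"grip_force":{"type":"number"}},"required":["series"]}

```bash
mkdir -p pics; ls; python3 - <<'E'
from bench import sense, optics, r
import cv2
s=sense();print(s, r.tip_extent)
for n in("scene","side","wrist"):
    p=optics.snapshot(n);cv2.imwrite(f"pics/{n}0.png",p["color"]);print(n,p["shot"],p["intrinsics"].tolist() if hasattr(p["intrinsics"],'tolist') else p["intrinsics"],p["rvec"],p["tvec"])
E
```

```text
pics
{'time': 0.0, 'joint_pos': array([ 6.93043620e+01,  7.51468651e+00,  8.53302085e+01, -1.17005973e-04,
        8.72573959e+01, -4.89603917e+00]), 'qd': array([ 0.01481424, -0.02385222, -0.00210175,  0.06850747,  0.09299103,
        0.00148321]), 'joint_efforts': array([ 2.19415895e-03, -5.69411480e+01, -5.00542903e+01, -1.52312591e-04,
        1.52702577e-02, -4.06930553e-06]), 'tool_pos': array([163.17826385, 576.81285851, 218.53989388]), 'tcp_rot': array([-1.79898072e+02, -8.61389090e-03,  1.64200399e+02]), 'ft_force': array([-0.41728942,  0.04312703, -0.56015608]), 'wrist_torque': array([ 0.01134523, -0.00024578,  0.05595787]), 'finger_gap': 85.05458102722514} 11.0
scene 1 [[497.85737952830846, 0.0, 274.0670028372817], [0.0, 497.85737952830846, 215.47707806130452], [0.0, 0.0, 1.0]] [ 1.56997362  1.99788864 -0.78370503] [ 132.27298548 -311.26228683 1681.68913748]
side 2 [[433.7191108214204, 0.0, 289.73060336885135], [0.0, 433.7191108214204, 213.54458293940797], [0.0, 0.0, 1.0]] [ 2.06415279 -0.1994745   0.10708942] [-550.86623084  136.49765112 1106.10828393]
wrist 3 [[334.6178794887251, 0.0, 281.0691213425088], [0.0, 334.6178794887251, 207.09623884750874], [0.0, 0.0, 1.0]] [-2.32584365 -1.75894803 -0.23589901] [-599.60308625  -34.90213893  378.70137551]
```

View pics/scene0.png

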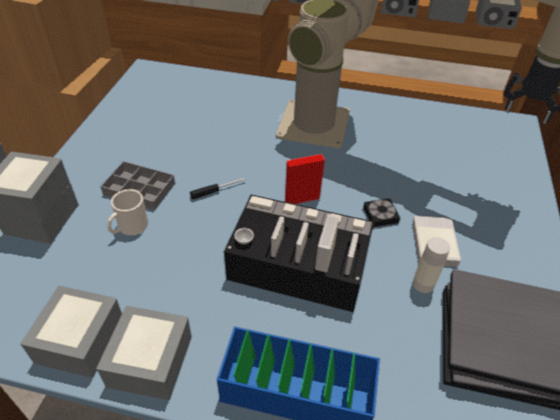

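View pics/side0.png

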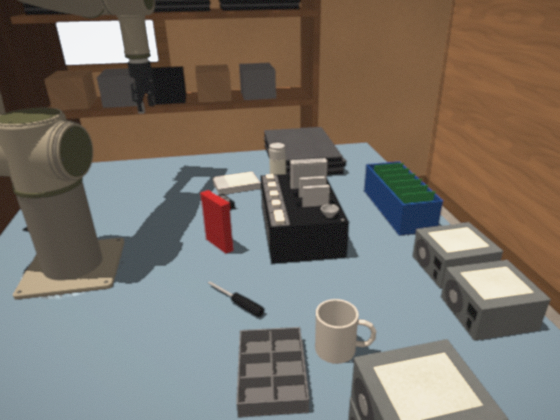

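View pics/wrist0.png

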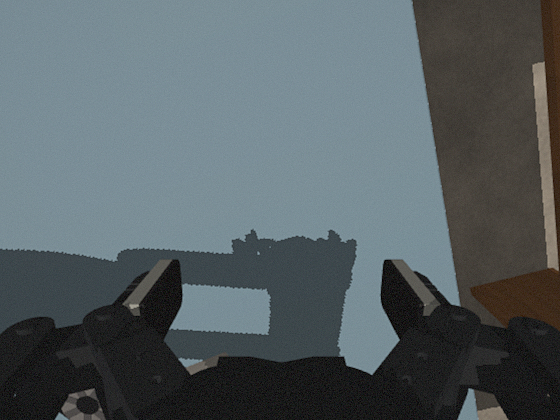

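The scene view shows the dock at (300,250), with the start bar at (260,203) and the keys at (289,210), (312,215), (335,220) and (359,225). The drives are thin (278,236), thin (302,242), thick (327,242) and thin (352,253). So the thick drive is third from the bar, in bay 2.

Things it could be taken for:
- Red block standing on the table, (304,180)
- Spare drive lying flat, (436,240)
- The thin drives

I choose the grey thick drive at (327,242). Next I measure it and check a close crop.

```bash
cat > h.py <<'E'
import numpy as np,cv2
def proj(p,X):
    return cv2.projectPoints(np.float64(X).reshape(-1,3),p["rvec"],p["tvec"],p["intrinsics"],None)[0].reshape(-1,2)
def toworld(p,x):
    R=cv2.Rodrigues(np.float64(p["rvec"]))[0]; return R.T@(np.float64(x)-np.ravel(p["tvec"]))
E
python3 - <<'E'
from h import *
from bench import optics,spotter
for n in("scene","side"):
    p=optics.snapshot(n)
    for q in("dock","key1_top","start_top","thick_mid","thin_a_mid","screw_tin","spare_drive","fan"):
        for d in spotter.search_frame(p,q):
            w=toworld(p,d["xyz"]); print(n,q,round(d["p"],2),w.round(0),proj(p,w).round(0).tolist())
    if n=="scene": c=cv2.resize(p["color"][150:310,210:400],None,fx=4,fy=3.7,interpolation=cv2.INTER_CUBIC)
    else: c=cv2.resize(p["color"][130:270,190:370],None,fx=4,fy=4,interpolation=cv2.INTER_CUBIC)
    cv2.imwrite(f"pics/{n}1.png",c)
E
```

```text
scene dock 0.78 [668.  64. 109.] [[294.0, 256.0]]
scene key1_top 0.53 [544. 197. 120.] [[358.0, 224.0]]
scene start_top 0.49 [532. -44. 118.] [[262.0, 204.0]]
scene thick_mid 0.92 [673. 134. 185.] [[326.0, 241.0]]
scene thick_mid 0.62 [378.  36.  93.] [[305.0, 177.0]]
scene thick_mid 0.23 [ 416. -233.   18.] [[208.0, 190.0]]
scene thin_a_mid 0.8 [659. 191.  95.] [[348.0, 267.0]]
scene screw_tin 0.7 [647. -58. 127.] [[244.0, 234.0]]
scene screw_tin 0.7 [534.  84. 123.] [[313.0, 212.0]]
scene spare_drive 0.58 [433. 403.  27.] [[436.0, 233.0]]
scene spare_drive 0.27 [654.  76. 119.] [[300.0, 249.0]]
scene fan 0.89 [389. 258.  23.] [[382.0, 212.0]]
side dock 0.93 [569. -87.  98.] [[299.0, 228.0]]
side dock 0.33 [520. -60. 122.] [[278.0, 217.0]]
side thick_mid 0.98 [373.  11.  86.] [[218.0, 221.0]]
side thick_mid 0.7 [ 418. -248.   18.] [[247.0, 303.0]]
side thick_mid 0.59 [631. 119. 165.] [[306.0, 169.0]]
side thin_a_mid 0.34 [583. 359. 111.] [[276.0, 158.0]]
side screw_tin 0.45 [523.  16. 120.] [[274.0, 204.0]]
side screw_tin 0.44 [648. -52. 125.] [[327.0, 209.0]]
side screw_tin 0.29 [533. 128. 123.] [[271.0, 185.0]]
side spare_drive 0.71 [446. 375.  26.] [[236.0, 183.0]]
side fan 0.58 [533. 187. 118.] [[269.0, 178.0]]
side fan 0.5 [414. 249.  23.] [[229.0, 201.0]]
```

View pics/scene1.png

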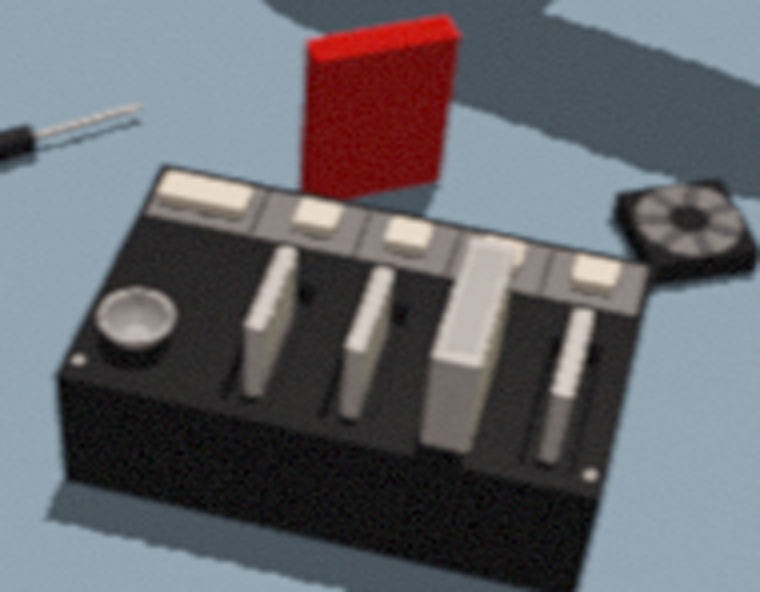

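View pics/side1.png

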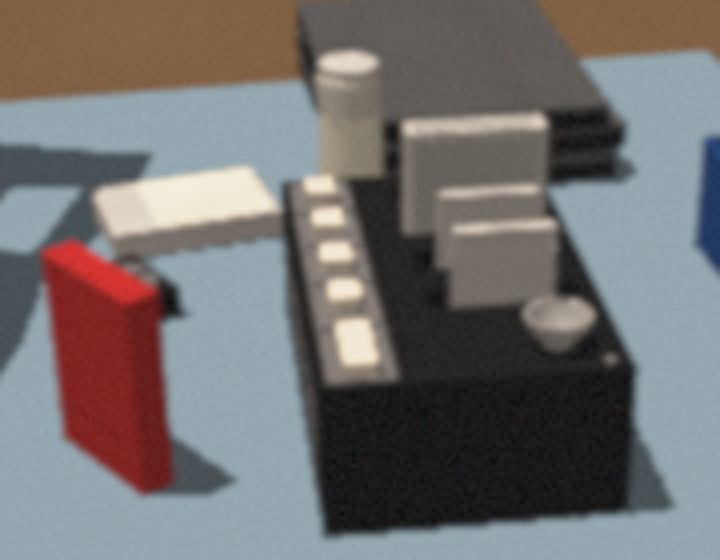

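The crops confirm it: the thick grey drive is third from the bar (bay 2), and its key is partly hidden behind it in the scene view, at about (335,220). In the side view key 2 is at (272,184). I fit the dock pose to the key pixels from both views.

```bash
cat > fit.py <<'E'
from h import *
from bench import optics,sense
from scipy.optimize import least_squares
ys=dict(k1=125,k2=67,k3=9,k4=-49,bar=-122)
ps=optics.snapshot("scene");pd=optics.snapshot("side")
# white blobs
sc={'bar':(205,186),'k4':(317,209),'k3':(408,230),'k1':(596,266)}
sd={'bar':(358,339),'k4':(346,289),'k3':(335,250),'k2':(327,215),'k1':(320,184)}
O=[];
for k,(u,v) in sc.items():O.append((ps,k,210+(u-1.5)/4,150+(v-1.5)/3.7))
for k,(u,v) in sd.items():O.append((pd,k,190+(u-1.5)/4,130+(v-1.5)/4))
def W(t,k):
    x,y,a,z=t;c,s=np.cos(a),np.sin(a);X,Y=-72,ys[k];return [x+c*X-s*Y,y+s*X+c*Y,z]
def f(t):return np.concatenate([proj(p,W(t,k))[0]-(u,v) for p,k,u,v in O])
r=least_squares(f,[620,64,0,122]);t=r.x
print(t[:2],np.degrees(t[2]),t[3]);print(r.fun.reshape(-1,2).round(1))
for k in ys:print(k,np.round(W(t,k),1))
a=t[2];c,s=np.cos(a),np.sin(a)
for n,p in(("scene",ps),("side",pd)):
    im=p["color"].copy();im=cv2.resize(im,None,fx=4,fy=4,interpolation=cv2.INTER_CUBIC)
    def box(cx,cy,z,lx,ly,col):
        q=[[t[0]+c*X-s*Y,t[1]+s*X+c*Y,z] for X,Y in[(cx-lx/2,cy-ly/2),(cx+lx/2,cy-ly/2),(cx+lx/2,cy+ly/2),(cx-lx/2,cy+ly/2)]]
        cv2.polylines(im,[np.int32((proj(p,q)+.5)*4)],True,col,1)
    for k in ys:box(-72,ys[k],122,22,56 if k=='bar' else 26,(0,0,255))
    box(0,0,110,200,320,(0,255,0));box(35,67,187,102,26,(255,0,0))
    o=(840,600) if n=="scene" else (900,560)
    cv2.imwrite(f"pics/fit_{n}.png",im[o[1]:o[1]+600,o[0]:o[0]+800])
E
python3 fit.py
```

```text
[602.44913977  68.0527462 ] -2.9491072727565792 122.06399672019215
[[-0.3  0.5]
 [-0.1  0.5]
 [-0.1 -0.2]
 [-0.3  0.3]
 [-0.3  0.1]
 [-0.5 -0.5]
 [ 0.  -0.2]
 [-0.1 -0.1]
 [-0.2 -0.4]]
k1 [537.  196.6 122.1]
k2 [534.  138.7 122.1]
k3 [531.   80.7 122.1]
k4 [528.   22.8 122.1]
bar [524.3 -50.1 122.1]
```

View pics/fit_scene.png

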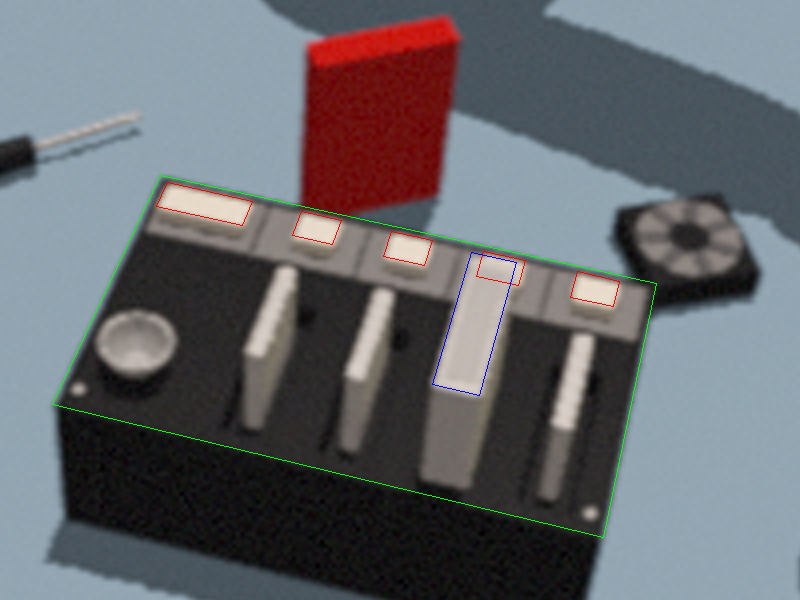

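View pics/fit_side.png

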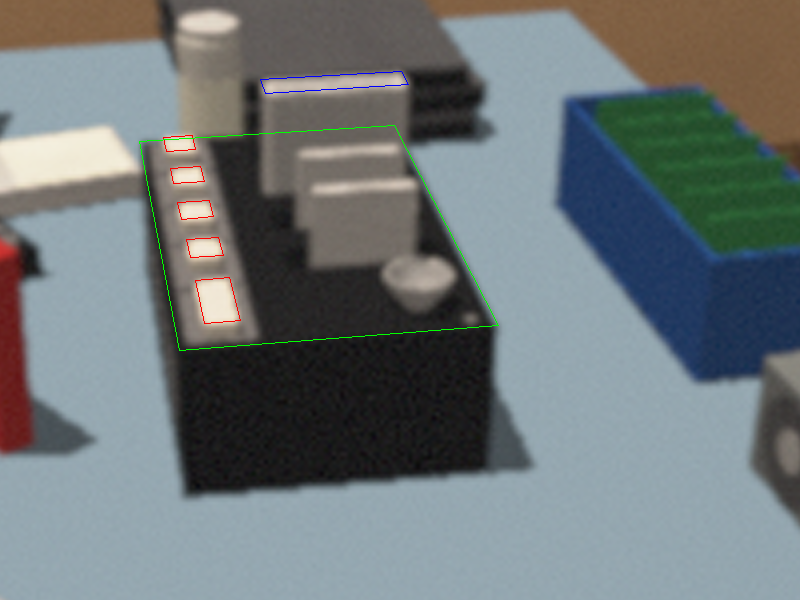

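The overlay matches both views. The dock is at (602,68) with a yaw of -2.95°, the key 2 top at (534,139,122), and the bar at (524,-50,122). I move over key 2 with the fingers shut.

Call:
apply_moves --series '[[0,[0.035,-0.041,0.01],0.05],[0,[0.07,-0.082,0.02],0.1],[0,[0.105,-0.123,0.02],0.15],[0,[0.14,-0.165,0.02],0.2],[0,[0.175,-0.207,0.02],0.225]]'

```text
time: 1.78
tool_pos: [339.3, 369.0, 239.8]
tcp_rot: [180.0, 0.0, 177.2]
ft_force: [1.5, -0.1, -0.1]
finger_gap: 0.1
```

Call:
apply_moves --series '[[0,[0.035,-0.041,0],0],[0,[0.07,-0.082,0],0],[0,[0.105,-0.123,0],0],[0,[0.14,-0.165,0],0],[0,[0.175,-0.207,0],0]]'

```text
time: 2.4
tool_pos: [515.3, 160.5, 240.1]
tcp_rot: [180.0, 0.1, 177.2]
ft_force: [0.6, 0.6, -0.1]
finger_gap: -0.1
```

Call:
apply_moves --series '[[0,[0.017,-0.0215,0],0],[0,[0.017,-0.0215,-0.03],0],[0,[0.017,-0.0215,-0.06],0],[0,[0.017,-0.0215,-0.09],0],[0,[0.017,-0.0215,-0.09],0]]'

```text
time: 3.02
tool_pos: [530.2, 138.5, 147.3]
tcp_rot: [-180.0, -0.2, 177.2]
ft_force: [0.0, -0.7, -0.1]
finger_gap: 0.0
```

```bash
python3 - <<'E'
from h import *
from bench import sense,optics,r
s=sense();print(s["tool_pos"],s["tcp_rot"],s["ft_force"],[a for a in dir(r) if a[0]!='_'],r.tip_extent)
R=[]
for n,(u,v) in dict(scene=(240,130),side=(200,100)).items():
    p=optics.snapshot(n);t=s["tool_pos"]
    print(n,proj(p,t-[0,0,11]))
    R.append(cv2.resize(p["color"][v:v+150,u:u+130],None,fx=3,fy=4,interpolation=cv2.INTER_CUBIC))
cv2.imwrite("pics/ap.png",np.hstack(R)); p=optics.snapshot("wrist");cv2.imwrite("pics/apw.png",p["color"])
E
```

```text
[530.21613514 138.51261654 147.30456712] [-179.9760533    -0.2418165   177.16080238] [ 0.02173709 -0.7068564  -0.08309263] ['PlanningError', 'tip_extent'] 11.0
scene [[335.55910655 211.46436103]]
side [[269.88280297 178.88853339]]
```

View pics/ap.png

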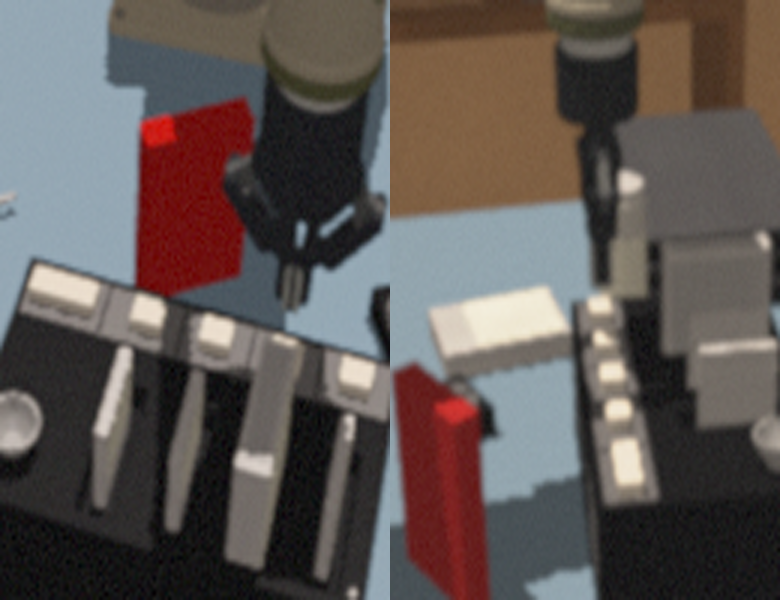

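View pics/apw.png

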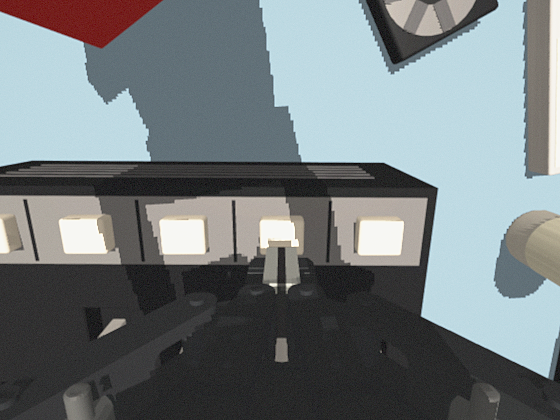

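The wrist view shows the shut fingertips at (281,245), directly over key 2 at (281,235). I press in small steps and watch the force.

Call:
apply_moves --series '[[0,[0.002,0,-0.005],0],[0,[0.002,0,-0.01],0],[0,[0.002,0,-0.012],0],[0,[0.002,0,-0.012],0]]'

```text
time: 3.68
tool_pos: [535.0, 139.1, 139.5]
tcp_rot: [179.9, 0.2, 177.2]
ft_force: [0.4, 0.0, 0.0]
finger_gap: 0.2
```

Call:
apply_moves --series '[[0,[0,0,-0.001],0],[0,[0,0,-0.002],0],[0,[0,0,-0.003],0],[0,[0,0,-0.004],0],[0,[0,0,-0.004],0]]'

```text
time: 4.3
tool_pos: [534.9, 139.1, 135.4]
tcp_rot: [179.9, 0.1, 177.2]
ft_force: [-0.1, 0.2, 0.5]
finger_gap: 0.0
```

Call:
apply_moves --series '[[0,[0,0,-0.001],0],[0,[0,0,-0.002],0],[0,[0,0,-0.003],0],[0,[0,0,-0.004],0],[0,[0,0,-0.004],0]]'

```text
time: 4.92
tool_pos: [534.8, 139.1, 131.2]
tcp_rot: [179.9, 0.1, 177.2]
ft_force: [-0.1, -0.3, -0.2]
finger_gap: 0.1
```

Call:
apply_moves --series '[[0,[0,0,-0.001],0],[0,[0,0,-0.002],0],[0,[0,0,-0.003],0],[0,[0,0,-0.003],0]]'

```text
time: 5.42
tool_pos: [534.7, 139.1, 128.1]
tcp_rot: [179.9, 0.1, 177.2]
ft_force: [0.2, 0.2, -0.2]
finger_gap: -0.0
```

No force yet where contact was expected, so I look before pressing further.

```bash
cat > look.py <<'E'
import sys
from h import *
from bench import sense,optics
s=sense();print(s["tool_pos"],s["ft_force"],s["finger_gap"])
a,b=sys.argv[1],[int(i) for i in sys.argv[2:6]]
R=[]
for n,(u,v) in dict(scene=b[:2],side=b[2:]).items():
    p=optics.snapshot(n);c=p["color"]
    print(n,proj(p,s["tool_pos"]-[0,0,11]))
    R.append(cv2.resize(c[v:v+80,u:u+65],None,fx=6,fy=6,interpolation=cv2.INTER_CUBIC))
cv2.imwrite(f"pics/{a}.png",np.hstack(R)); p=optics.snapshot("wrist");cv2.imwrite(f"pics/{a}w.png",cv2.resize(p["color"][150:300,180:440],None,fx=3,fy=3))
E
python3 look.py p1 300 170 240 140
```

```text
[534.70522198 139.05828376 128.07484092] [ 0.19004469  0.17971497 -0.24986212] -0.0025437031403181018
scene [[334.65043131 218.27491684]]
side [[271.588756   184.76401351]]
```

View pics/p1.png

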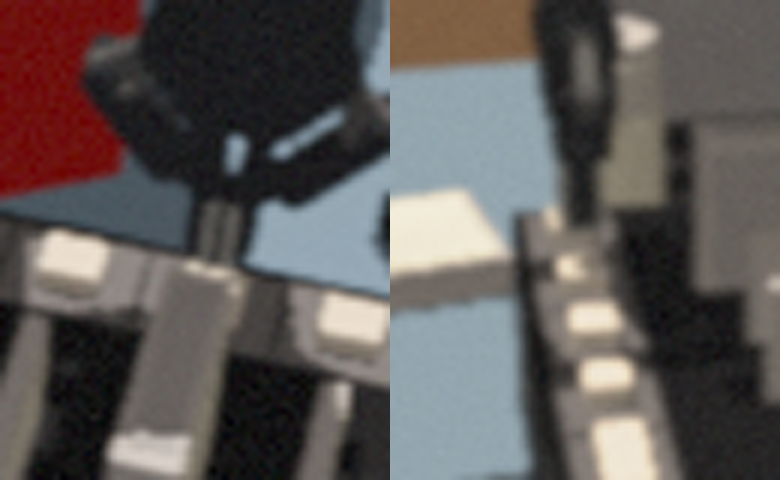

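View pics/p1w.png

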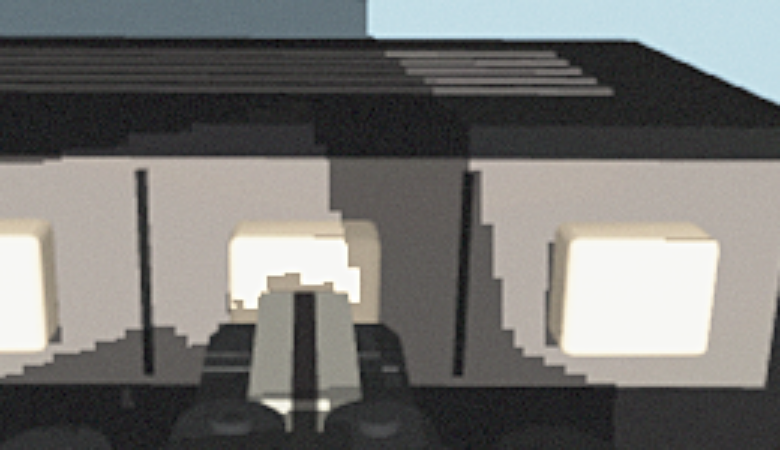

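```bash
python3 - <<'E'
from h import *
from bench import sense,optics
s=sense();p=optics.snapshot("wrist")
im=cv2.resize(p["color"],None,fx=3,fy=3,interpolation=cv2.INTER_CUBIC)
t=[602.45,68.05,np.radians(-2.95)];c,sn=np.cos(t[2]),np.sin(t[2])
def box(cx,cy,z,lx,ly,col):
    q=[[t[0]+c*X-sn*Y,t[1]+sn*X+c*Y,z] for X,Y in[(cx-lx/2,cy-ly/2),(cx+lx/2,cy-ly/2),(cx+lx/2,cy+ly/2),(cx-lx/2,cy+ly/2)]]
    cv2.polylines(im,[np.int32((proj(p,q)+.5)*3)],True,col,1)
for y in(125,67,9): box(-72,y,122,22,26,(0,0,255));box(-72,y,114,22,26,(0,200,0))
T=s["tool_pos"]
for d,col in((0,(255,0,255)),(11,(255,0,0))):
    q=proj(p,T-[0,0,d])[0];cv2.circle(im,tuple(int(i) for i in (q+.5)*3),5,col,2);print(q)
print(-cv2.Rodrigues(p["rvec"])[0].T@np.ravel(p["tvec"]))
cv2.imwrite("pics/wo.png",im[500:860,520:1320])
p=optics.snapshot("side");cv2.imwrite("pics/so.png",cv2.resize(p["color"][140:230,230:330],None,fx=7,fy=6,interpolation=cv2.INTER_NEAREST))
E
```

```text
[280.14002141 253.88553958]
[280.18037188 245.51144746]
[467.75675722 142.75903435 282.50306412]
```

View pics/wo.png

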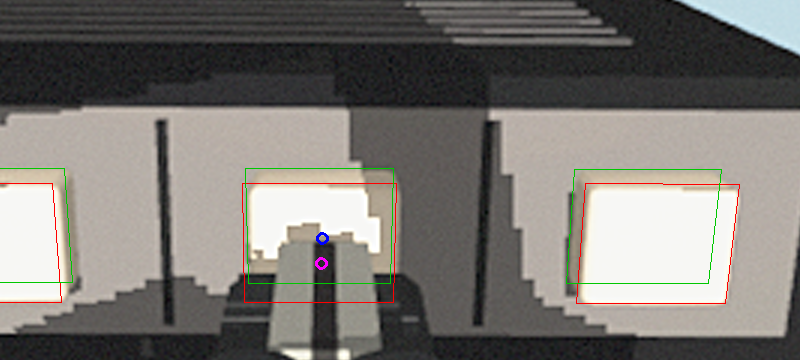

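View pics/so.png

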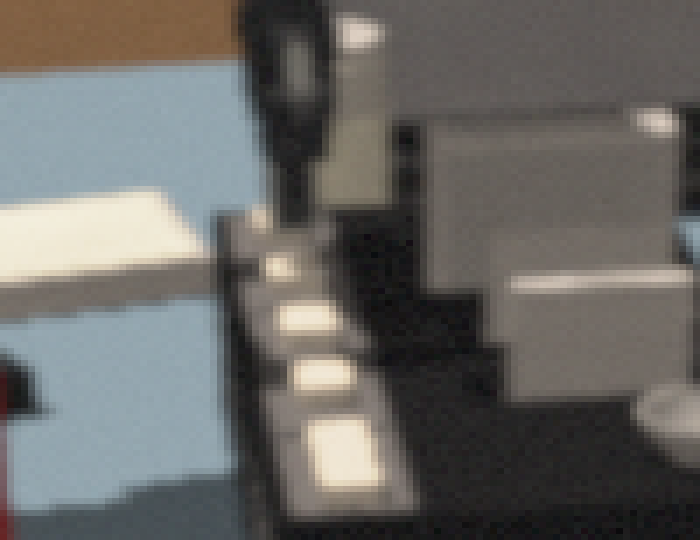

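The key 2 top still matches its up outline (red), so the tips seem to sit a few mm higher than assumed. I continue gently.

Call:
apply_moves --series '[[0,[0,0,-0.001],0],[0,[0,0,-0.002],0],[0,[0,0,-0.002],0]]'

```text
time: 6.05
tool_pos: [534.7, 139.1, 126.1]
tcp_rot: [179.9, 0.1, 177.2]
ft_force: [-0.5, -0.3, 0.3]
finger_gap: -0.1
```

Call:
apply_moves --series '[[0,[0,0,-0.001],0],[0,[0,0,-0.002],0],[0,[0,0,-0.002],0]]'

```text
time: 6.42
tool_pos: [534.6, 139.0, 123.9]
tcp_rot: [179.9, 0.1, 177.2]
ft_force: [-0.1, 0.7, -0.1]
finger_gap: 0.0
```

Call:
apply_moves --series '[[0,[0,0,-0.001],0],[0,[0,0,-0.002],0],[0,[0,0,-0.002],0]]'

```text
time: 6.8
tool_pos: [534.5, 139.0, 121.8]
tcp_rot: [180.0, 0.1, 177.2]
ft_force: [0.4, -0.3, -0.4]
finger_gap: 0.0
```

```bash
cat > wl.py <<'E'
import sys
from h import *
from bench import sense,optics
s=sense();p=optics.snapshot("wrist")
im=cv2.resize(p["color"],None,fx=3,fy=3,interpolation=cv2.INTER_CUBIC)
t=[602.45,68.05,np.radians(-2.95)];c,sn=np.cos(t[2]),np.sin(t[2])
def box(cx,cy,z,lx,ly,col):
    q=[[t[0]+c*X-sn*Y,t[1]+sn*X+c*Y,z] for X,Y in[(cx-lx/2,cy-ly/2),(cx+lx/2,cy-ly/2),(cx+lx/2,cy+ly/2),(cx-lx/2,cy+ly/2)]]
    cv2.polylines(im,[np.int32((proj(p,q)+.5)*3)],True,col,1)
raw=im.copy()
for y in(125,67,9,-49,-122): 
    l=56 if y==-122 else 26
    box(-72,y,122,22,l,(0,0,255));box(-72,y,114,22,l,(0,200,0))
o=[500,860,450,1250]
cv2.imwrite(f"pics/{sys.argv[1]}a.png",np.vstack([raw[560:860,450:1250],im[560:860,450:1250]]))
p=optics.snapshot("side");cv2.imwrite(f"pics/{sys.argv[1]}b.png",cv2.resize(p["color"][140:230,230:330],None,fx=7,fy=6,interpolation=cv2.INTER_CUBIC))
E
python3 wl.py q1
```

```text
(no output)
```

View pics/q1a.png

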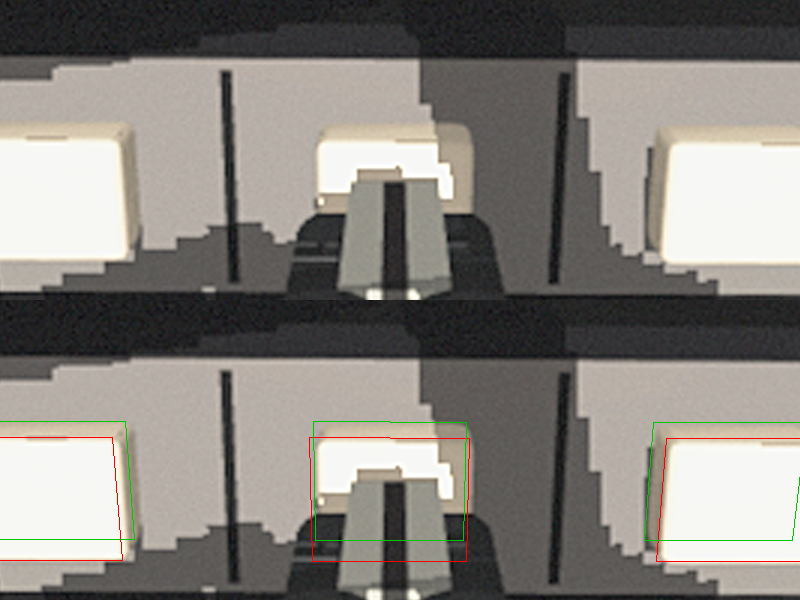

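View pics/q1b.png

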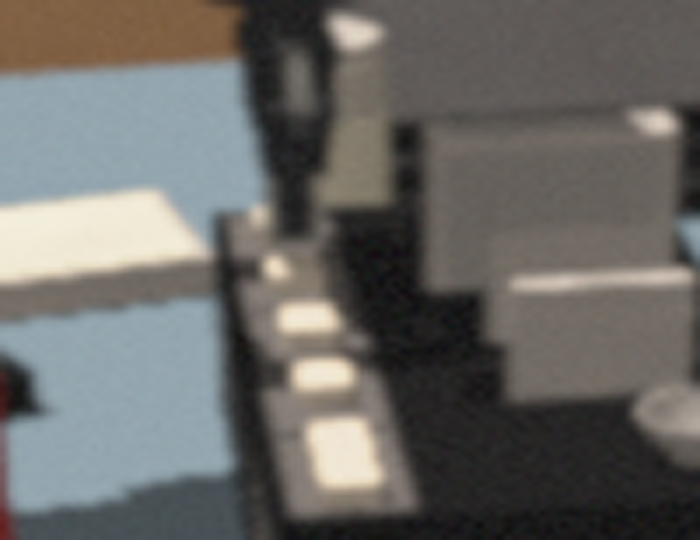

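```bash
python3 - <<'E'
from h import *
from bench import sense,optics
p=optics.snapshot("wrist");T=sense()["tool_pos"]
for d in(11,8,4,0,-4): print(d,[proj(p,T+[-k,0,-d])[0].round(1).tolist() for k in(11,5,0)])
p=optics.snapshot("side")
for d in(11,4,0,-4): print(d,proj(p,T-[0,0,d])[0].round(1).tolist(), ((proj(p,T-[0,0,d])[0]-[230,140]+.5)*[7,6]).round().tolist())
E
```

```text
11 [[279.2, 226.0], [279.7, 236.8], [280.2, 245.7]]
8 [[279.1, 227.9], [279.7, 238.8], [280.2, 247.8]]
4 [[279.1, 230.5], [279.7, 241.7], [280.2, 250.9]]
0 [[279.0, 233.2], [279.7, 244.7], [280.2, 254.0]]
-4 [[279.0, 236.1], [279.6, 247.8], [280.2, 257.3]]
11 [271.6, 186.7] [295.0, 283.0]
4 [271.6, 184.5] [294.0, 270.0]
0 [271.5, 183.2] [294.0, 262.0]
-4 [271.5, 182.0] [294.0, 255.0]
```

The side view puts the pad ends near or slightly above the TCP height, which is consistent with no contact yet. I keep descending in small steps.

Call:
apply_moves --series '[[0,[0,0,-0.001],0],[0,[0,0,-0.002],0],[0,[0,0,-0.003],0],[0,[0,0,-0.003],0]]'

```text
time: 7.5
tool_pos: [534.6, 139.0, 118.8]
tcp_rot: [179.9, 0.1, 177.2]
ft_force: [-0.3, 1.0, -0.1]
finger_gap: 0.1
```

Call:
apply_moves --series '[[0,[0,0,-0.001],0],[0,[0,0,-0.002],0],[0,[0,0,-0.003],0],[0,[0,0,-0.003],0]]'

```text
time: 8.0
tool_pos: [534.5, 139.0, 115.7]
tcp_rot: [180.0, 0.1, 177.2]
ft_force: [0.6, 0.1, -0.3]
finger_gap: 0.2
```

```bash
python3 wl.py q2
```

```text
(no output)
```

View pics/q2a.png

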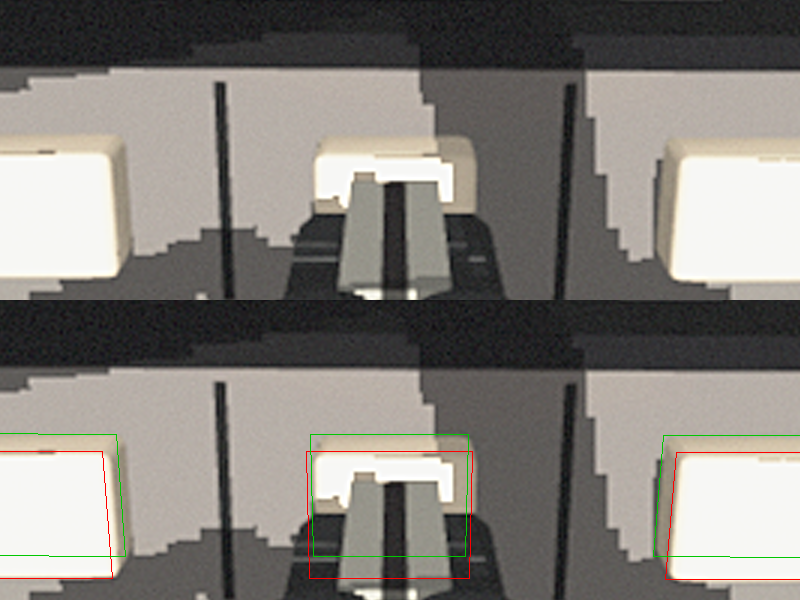

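View pics/q2b.png

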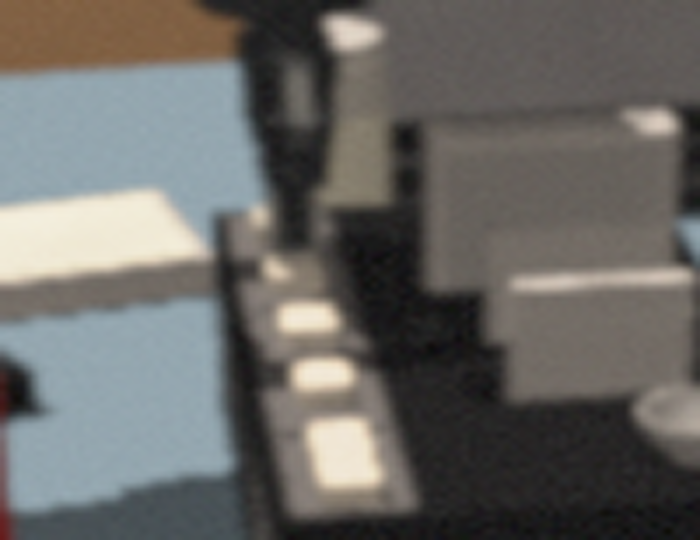

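Call:
apply_moves --series '[[0,[0,0,-0.001],0],[0,[0,0,-0.002],0],[0,[0,0,-0.003],0],[0,[0,0,-0.003],0]]'

```text
time: 8.6
tool_pos: [534.4, 139.0, 112.7]
tcp_rot: [180.0, 0.1, 177.2]
ft_force: [0.5, -0.5, -0.2]
finger_gap: -0.0
```

Call:
apply_moves --series '[[0,[0,0,-0.001],0],[0,[0,0,-0.002],0],[0,[0,0,-0.002],0]]'

```text
time: 8.98
tool_pos: [534.3, 139.0, 110.5]
tcp_rot: [180.0, 0.1, 177.2]
ft_force: [-0.6, -0.1, 0.4]
finger_gap: 0.0
```

Call:
apply_moves --series '[[0,[0,0,-0.001],0],[0,[0,0,-0.002],0],[0,[0,0,-0.002],0]]'

```text
time: 9.35
tool_pos: [534.4, 139.0, 108.6]
tcp_rot: [180.0, 0.1, 177.2]
ft_force: [-0.4, 0.1, 1.3]
finger_gap: -0.4
```

Force is starting to show (1.3 N), so I take a look.

```bash
python3 wl.py q3; python3 look.py q3l 300 170 240 140
```

```text
[534.42581976 139.00339981 108.52579806] [ 0.35269186 -0.87579827  0.62486293] -0.2296714470032763
scene [[333.7873521 223.6332801]]
side [[271.68478679 190.87317574]]
```

View pics/q3a.png

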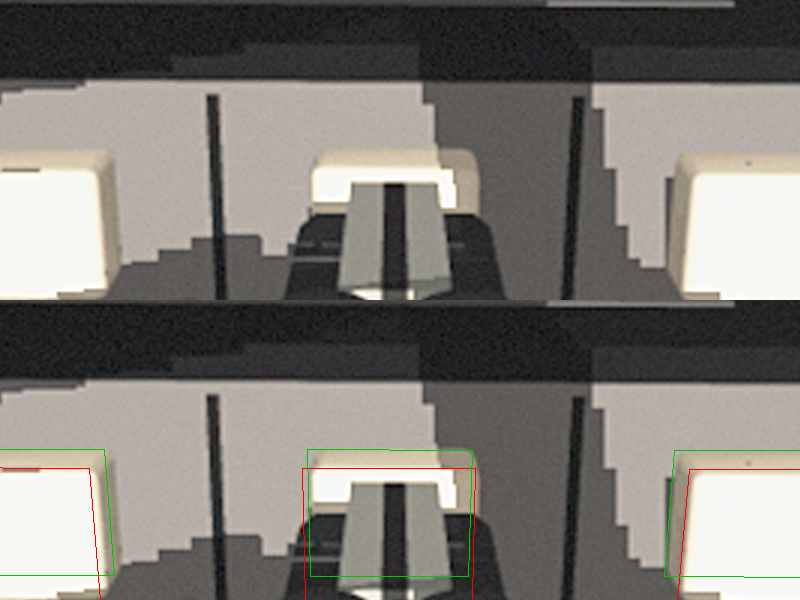

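View pics/q3l.png

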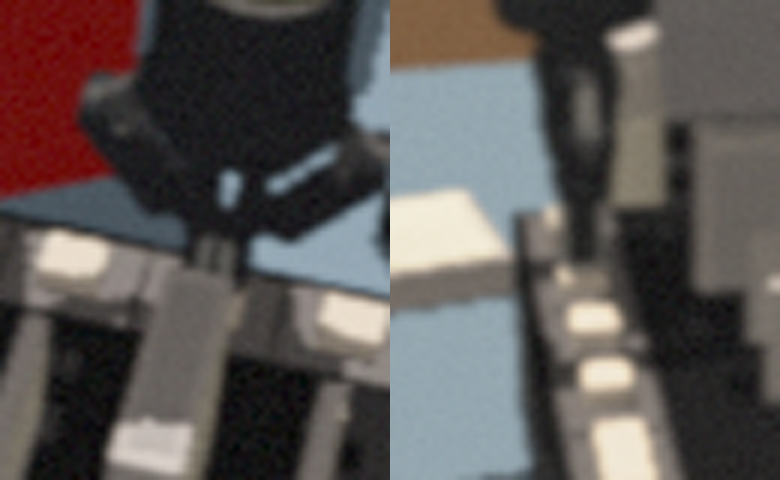

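The pads are now just on the key with the TCP at about 108, so fully down should be near 100.5. I press on in steps.

Call:
apply_moves --series '[[0,[0,0,-0.001],0],[0,[0,0,-0.002],0],[0,[0,0,-0.002],0]]'

```text
time: 9.98
tool_pos: [534.5, 139.0, 106.4]
tcp_rot: [180.0, 0.1, 177.2]
ft_force: [0.5, -0.7, 0.8]
finger_gap: 0.2
```

Call:
apply_moves --series '[[0,[0,0,-0.001],0],[0,[0,0,-0.002],0],[0,[0,0,-0.002],0]]'

```text
time: 10.35
tool_pos: [534.4, 139.0, 104.3]
tcp_rot: [180.0, 0.1, 177.2]
ft_force: [1.0, 0.2, 0.8]
finger_gap: -0.0
```

Call:
apply_moves --series '[[0,[0,0,-0.001],0],[0,[0,0,-0.002],0],[0,[0,0,-0.002],0]]'

```text
time: 10.72
tool_pos: [534.4, 139.0, 102.3]
tcp_rot: [180.0, 0.1, 177.2]
ft_force: [-0.9, -0.5, 2.8]
finger_gap: 0.1
```

Call:
apply_moves --series '[[0,[0,0,-0.001],0],[0,[0,0,-0.001],0]]'

```text
time: 10.98
tool_pos: [534.5, 139.0, 102.3]
tcp_rot: [180.0, 0.1, 177.2]
ft_force: [-5.2, -1.2, 10.4]
finger_gap: -0.0
```

```bash
python3 wl.py q4; python3 look.py q4l 300 170 240 140
```

```text
[534.52617255 139.03750472 102.3065274 ] [-4.72944738 -0.96396813 10.72965481] 0.1033148034180501
scene [[333.52630903 225.37014505]]
side [[271.7764099 192.7845898]]
```

View pics/q4a.png

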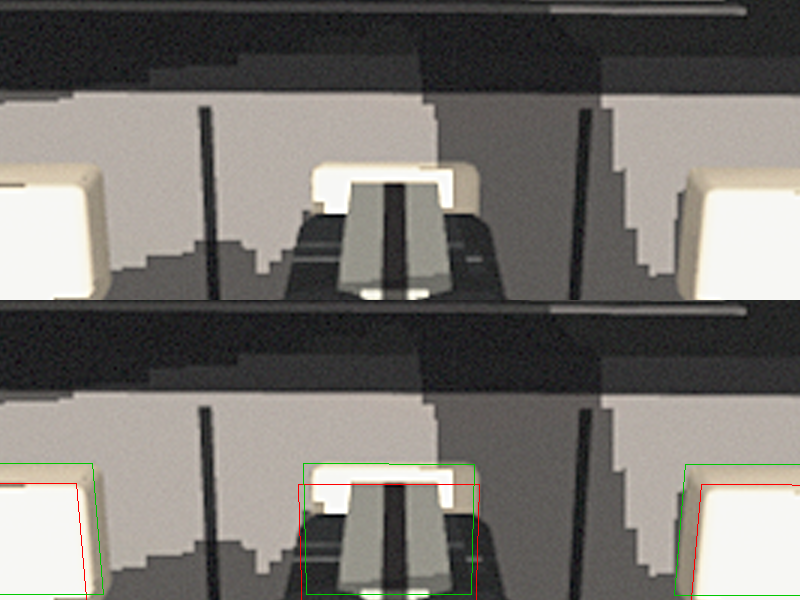

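The TCP stopped at 102.3 with force up to about 10 N, and the key's back edge matches the down outline (green). Key 2 is fully down. I lift and check that it stays.

Call:
apply_moves --series '[[0,[0,0,0.005],0],[0,[0,0,0.03],0],[0,[0,0,0.07],0],[0,[0,0,0.08],0]]'

```text
time: 11.72
tool_pos: [536.2, 139.3, 185.5]
tcp_rot: [179.9, 0.4, 177.2]
ft_force: [0.9, -0.6, 0.7]
finger_gap: -0.1
```

```bash
python3 wl.py q5; python3 look.py q5l 300 170 240 140
```

```text
[535.41730476 139.18823394 183.63913197] [ 0.22311708 -0.51882418  0.42013058] 0.10681270106074979
scene [[337.21241839 202.30618625]]
side [[271.28060268 166.90074382]]
```

View pics/q5a.png

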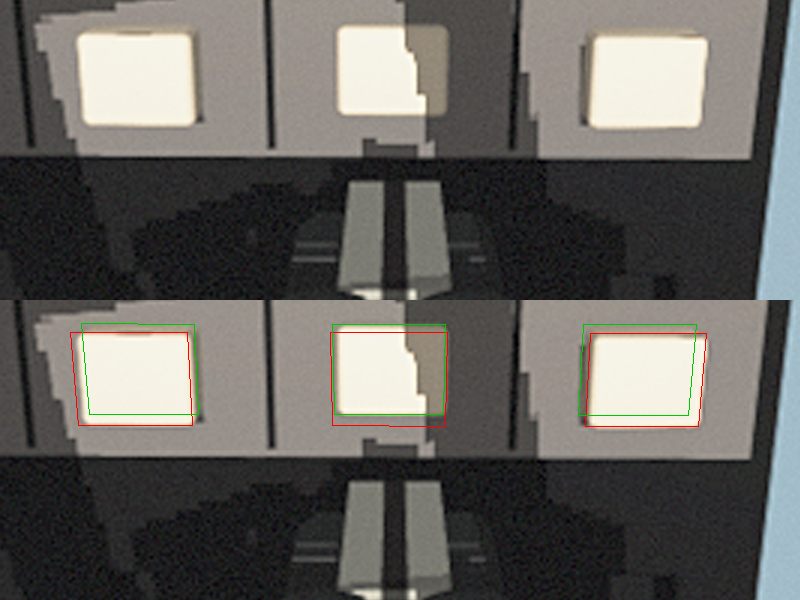

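View pics/q5l.png

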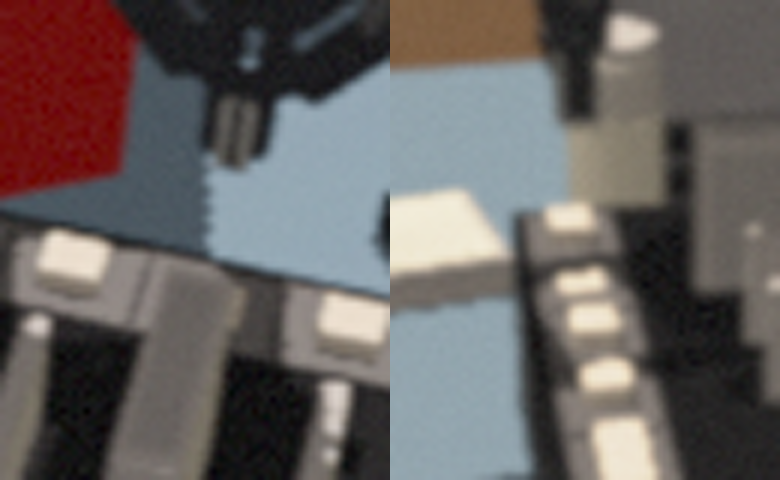

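Key 2 sits exactly on the down outline and stays there, while keys 1 and 3 are up. Next is the start bar.

Call:
apply_moves --series '[[0,[-0.003,-0.05,0],0],[0,[-0.006,-0.1,0],0],[0,[-0.009,-0.15,0],0],[0,[-0.011,-0.189,0],0],[0,[-0.011,-0.189,0],0]]'

```text
time: 12.6
tool_pos: [521.5, -52.4, 178.9]
tcp_rot: [180.0, -0.2, 177.0]
ft_force: [-0.6, 2.0, 0.7]
finger_gap: 0.2
```

Call:
apply_moves --series '[[0,[0,0,-0.03],0],[0,[0,0,-0.05],0],[0,[0,0,-0.06],0],[0,[0,0,-0.06],0]]'

```text
time: 13.1
tool_pos: [520.7, -51.7, 117.7]
tcp_rot: [180.0, -0.3, 177.0]
ft_force: [-0.2, 0.2, 0.8]
finger_gap: -0.1
```

```bash
python3 wl.py b1; python3 look.py b1l 230 160 250 160
```

```text
[521.91038161 -52.13188148 119.50625277] [0.56583263 0.26538813 0.12398049] 0.1402317120909701
scene [[260.02885277 203.45009244]]
side [[278.10544501 219.67760229]]
```

View pics/b1a.png

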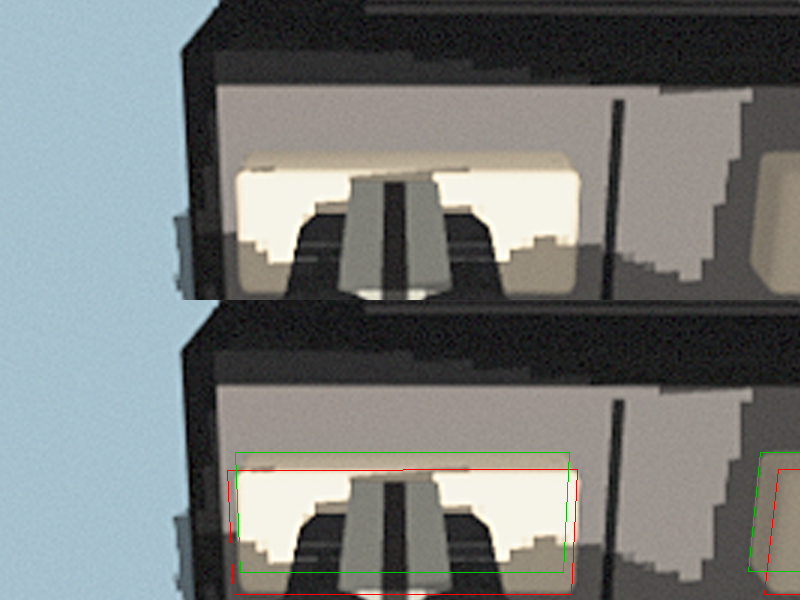

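View pics/b1l.png

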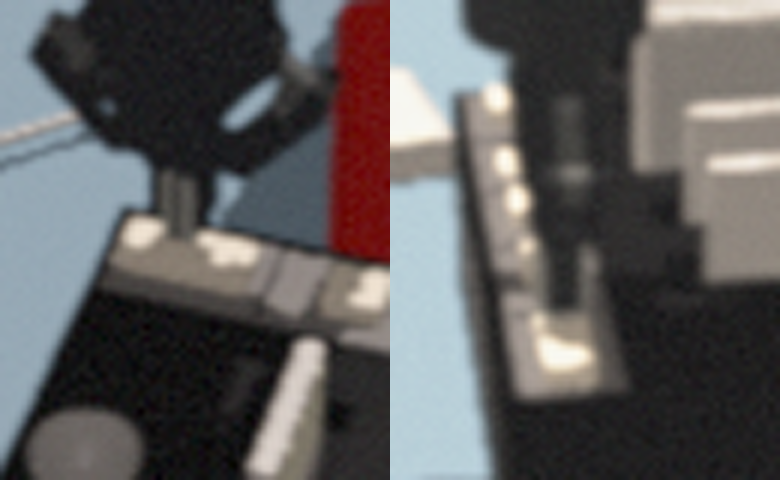

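The fingers are over the middle of the bar. I press it in steps.

Call:
apply_moves --series '[[0,[0.002,0.002,-0.002],0],[0,[0.002,0.002,-0.005],0],[0,[0.002,0.002,-0.008],0],[0,[0.002,0.002,-0.008],0]]'

```text
time: 13.85
tool_pos: [523.8, -50.4, 111.4]
tcp_rot: [-180.0, -0.2, 177.0]
ft_force: [-0.0, -0.3, 0.4]
finger_gap: -0.1
```

Call:
apply_moves --series '[[0,[0,0,-0.002],0],[0,[0,0,-0.004],0],[0,[0,0,-0.005],0],[0,[0,0,-0.005],0]]'

```text
time: 14.35
tool_pos: [524.0, -50.5, 106.6]
tcp_rot: [-180.0, -0.1, 177.0]
ft_force: [1.0, -0.9, 1.4]
finger_gap: -0.1
```

Call:
apply_moves --series '[[0,[0,0,-0.001],0],[0,[0,0,-0.002],0],[0,[0,0,-0.003],0],[0,[0,0,-0.003],0]]'

```text
time: 14.85
tool_pos: [524.1, -50.5, 103.6]
tcp_rot: [-180.0, -0.1, 177.0]
ft_force: [-0.3, -0.9, 3.1]
finger_gap: -0.1
```

Call:
apply_moves --series '[[0,[0,0,-0.001],0],[0,[0,0,-0.002],0],[0,[0,0,-0.002],0]]'

```text
time: 15.22
tool_pos: [524.1, -50.5, 102.3]
tcp_rot: [-180.0, -0.1, 177.0]
ft_force: [-3.5, 0.7, 9.5]
finger_gap: -0.1
```

```bash
python3 wl.py b2
```

```text
(no output)
```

View pics/b2a.png

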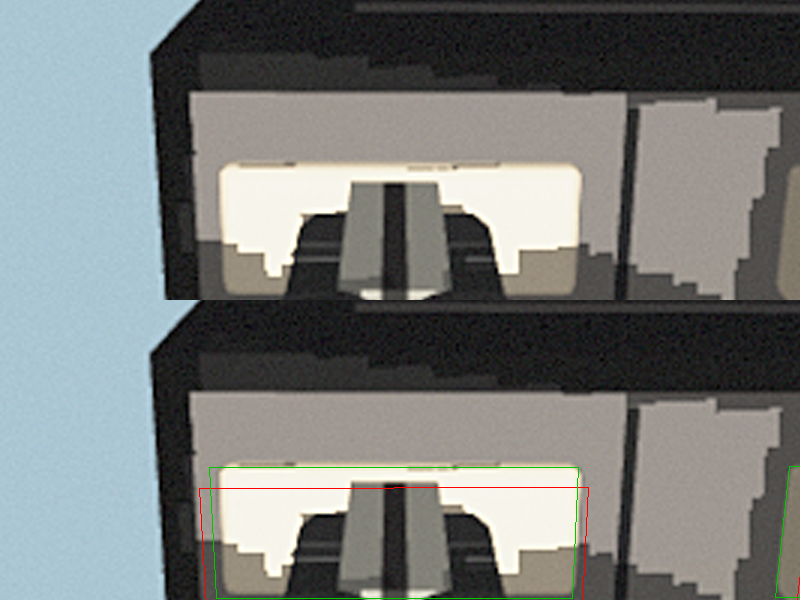

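The bar is on its down outline, with the hard stop reached at 9.5 N and z = 102.3. I release it and draw away.

Call:
apply_moves --series '[[0,[0,0,0.005],0],[0,[0,0,0.03],0],[0,[0,0,0.07],0],[0,[0,0,0.12],0],[0,[0,0,0.12],0]]'

```text
time: 15.95
tool_pos: [526.7, -51.0, 227.2]
tcp_rot: [-179.9, 0.3, 177.0]
ft_force: [0.6, -0.8, 0.2]
finger_gap: 0.0
```

Call:
apply_moves --series '[[0,[-0.01,0.04,0.02],0],[0,[-0.02,0.08,0.03],0],[0,[-0.03,0.11,0.03],0],[0,[-0.03,0.11,0.03],0],[0,[-0.03,0.11,0.03],0]]'

```text
time: 16.58
tool_pos: [496.3, 58.7, 256.3]
tcp_rot: [-179.9, 0.3, 177.0]
ft_force: [-0.6, -0.5, -0.4]
finger_gap: 0.0
```

```bash
python3 - <<'E'
from h import *
from bench import sense,optics
s=sense();print(s["time"],s["tool_pos"],s["ft_force"],abs(s["qd"]).max())
t=[602.45,68.05,np.radians(-2.95)];c,sn=np.cos(t[2]),np.sin(t[2])
for n,f in(("wrist",1.4),("side",1.4),("scene",1.4)):
    p=optics.snapshot(n);im=cv2.resize(p["color"],None,fx=f,fy=f,interpolation=cv2.INTER_CUBIC)
    if n=="wrist":
        for y in(125,67,9,-49,-122):
            l=56 if y==-122 else 26
            for z,col in((122,(0,0,255)),(114,(0,200,0))):
                q=[[t[0]+c*X-sn*Y,t[1]+sn*X+c*Y,z] for X,Y in[(-83,y-l/2),(-61,y-l/2),(-61,y+l/2),(-83,y+l/2)]]
                cv2.polylines(im,[np.int32((proj(p,q)+.5)*f)],True,col,1)
    cv2.imwrite(f"pics/end_{n}.png",im)
E
```

```text
16.575 [496.33435484  58.71945672 256.25393294] [-0.57315654 -0.49090032 -0.42952169] 0.9187036442143522
```

View pics/end_wrist.png

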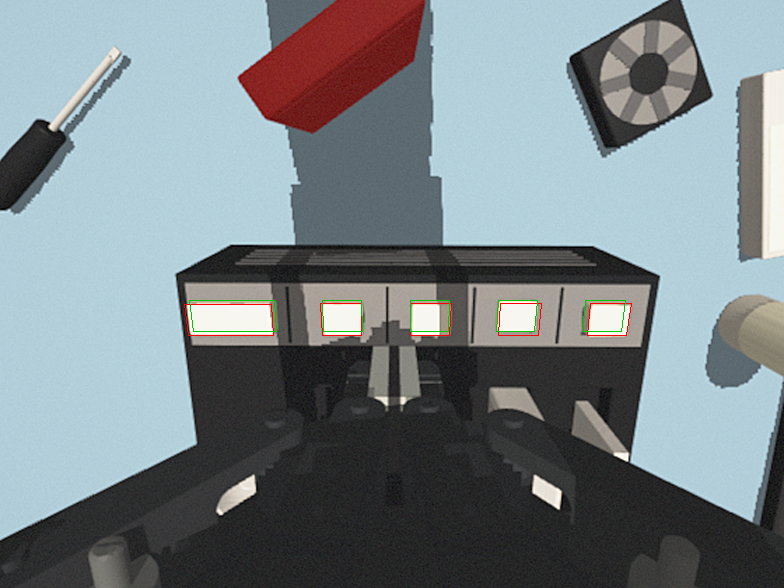

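View pics/end_side.png

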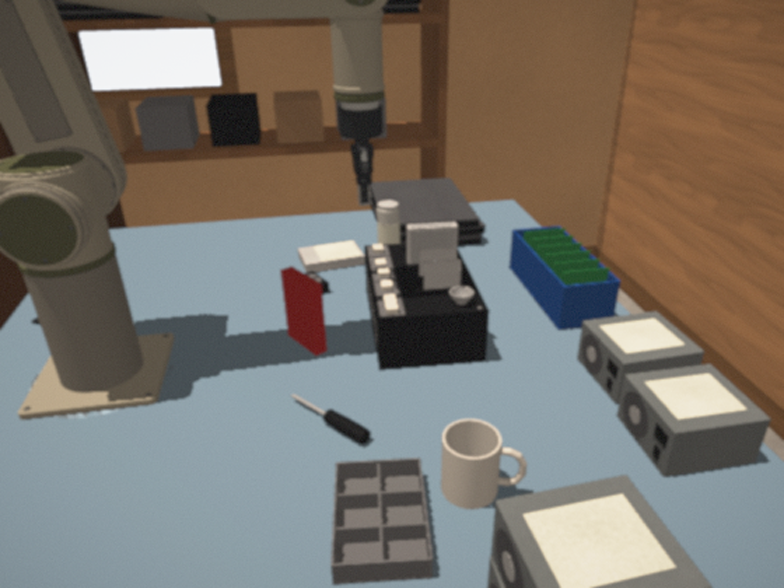

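View pics/end_scene.png

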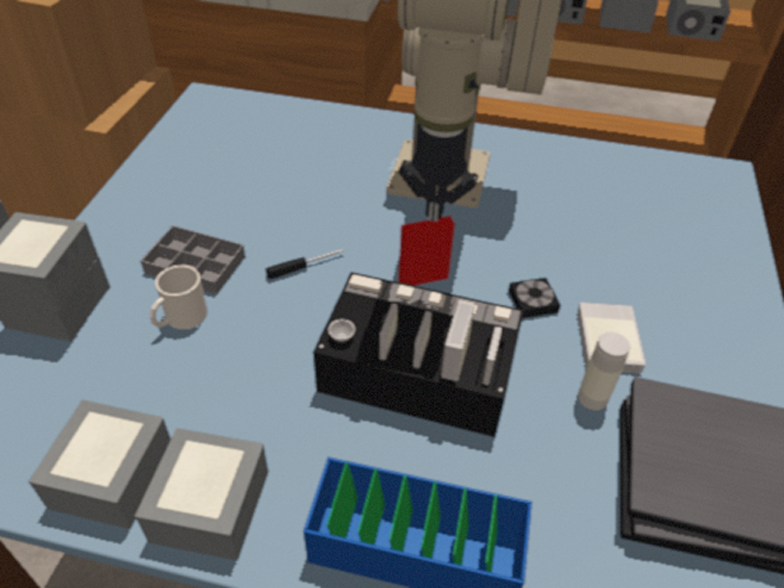

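```bash
python3 - <<'E'
import cv2
im=cv2.imread("pics/end_wrist.png")[270:360,170:660];cv2.imwrite("pics/endz.png",cv2.resize(im,None,fx=1.63,fy=4,interpolation=cv2.INTER_CUBIC))
E
```

```text
(no output)
```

View pics/endz.png

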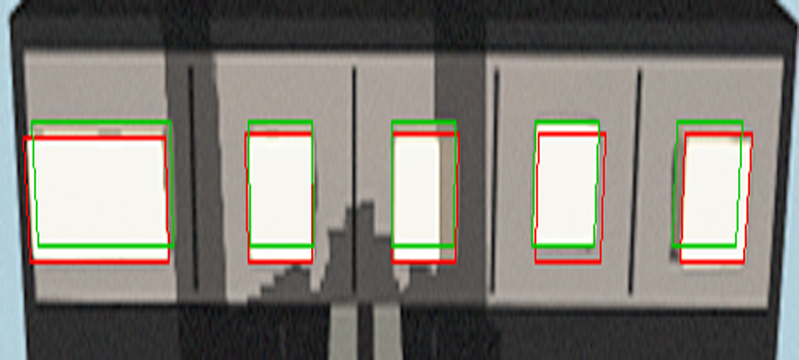

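Only key 2, fourth from the left at (565,185), fills its green "down" outline. The bar and keys 1, 3 and 4 fill their red "up" outlines.

```bash
python3 -c "
from bench import hand_in
print(hand_in())"
```

```text
the job is handed in; nothing more can be done
None
```

I pressed key 2 fully down, then pressed the start bar fully down and let it spring back. I handed the job in at about 16.6 s with the fingers well clear. Key 2 is the key in front of bay 2, which holds the grey thick drive. I left the red look-alike and the spare drive alone.

**Presses:** both ended on a hard stop at the same height (TCP z 102.3 mm). The force reached about 11 N on the key and 9.5 N on the bar.

**Last checks:** in the final wrist picture only key 2 sits on its "down" outline. The bar and keys 1, 3 and 4 sit on their "up" outlines. Nothing appears to have moved in the scene and side pictures, judged by eye.

**Disagreement:** contact came about 24 mm lower than `r.tip_extent` (11 mm) predicted for the shut fingers. I therefore found contact by force and camera instead of by the given number.

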